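# Inspect a wheel bearing with a loupe at its focal height

## Robot

A 6-joint arm with a two-finger parallel gripper is mounted at the origin on the work surface. World frame = base frame: x ahead of the robot, y to its left, z up, the work surface at z = 0. Lengths are in m, angles in degrees, forces in N, time in s.
With the tool pointing down it reaches from about 0.325 to 0.9 m from the base axis. Payload 6.1 kg.
Tool frame: the origin (TCP) lies midway between the tips of the shut fingers; the grasp point (between the pads) lies 19 mm behind it; z points along the fingers, y is the line along which they close (so a half turn about z gives the same grasp; the last joint's range is limited). The gripper opens to 87 mm and grips with 3 to 60 N. Pads are 19 mm wide; open, the fingers measure 117 mm over their backs; the gripper's body (75 mm by 190 mm) begins 51 mm behind the grasp point.
Start: joints at [58.952, 12.628, 87.462, -0, 79.91, -7.225], TCP at [0.252, 0.572, 0.223] pointing down, gripper open.
Joint ranges: [-170.65, 170.65], [-52.31, 119.04], [5.05, 147.46], [-71.25, 251.25], [11.57, 151.72], [-153.62, 153.62]. Speed limits (degrees/s): [147.25, 147.25, 172.46, 180, 180, 180].

## Interface

Orientations are given as [roll, pitch, yaw] about the fixed x, y, z axes, in that order (R = Rz(yaw) Ry(pitch) Rx(roll)).
In Python, from plant import bot gives the robot as it stands.
- The arm moves only by the tool play_rows, never from a script. Its argument "series" is a list of rows, each an object with "twist": the turn, a rotation vector about the tool's x, y, z as a fraction of full scale, a list of three; "translation": the shift along the tool's x, y, z as a fraction of full scale, a list of three; "hand": the gripper's target within -1 to 1 (fully open at 1, half-way at 0, shut at -1). A call has 1 to 20 rows; each row shifts and turns the commanded pose from where the row before left it, along the tool's axes as they then stand; what a row does not reach is not made up. Full scale, the value 1, is 0.025 m for a shift and 5 degrees for a turn. A row lasts 1/10 s, in which the tool goes at most 50 mm and 8.59 degrees, less where a joint would pass 70% of its speed; a pose out of reach is approached as far as the arm can. A call with a number of a shift or a turn outside -1 to 1 is refused whole. A call with a gripper value outside its range is refused whole. The fingers move at their own pace and stop on an object; "squeeze" is the grip in N (left out, the last holds). Time passes only in rows, so rows that do not move let the fingers close. It gives the time, the measured TCP pose, the force, the opening and the grip force at its end, in the units of the state.
- bot.state(): the state, without advancing time (a new reading comes with each control period).
- bot.camera(name): name is "scene" or "top" or "wrist"; returns (picture, depth): 384x512x3 uint8, red, green, blue; 384x512 float32, m along the optical axis (not along the pixel's ray), 0 where there is no reading.
- bot.camera_params(name): a dict with "vfov" (degrees; the focal length in pixels is half the picture's height over the tangent of half this angle, whatever the lens; pixels are square), "cx", "cy" (the principal point, pixels), "D" ([k1, k2, p1, p2, k3] as OpenCV has them; the pictures are not rectified), "R" (3x3) and "t" (3): a world point X has camera coordinates R X + t. Camera axes: x right, y down, z forward; pixel columns grow to the right and rows downward; lengths in m; the calibration is good to about 2 mm. A picture is of the moment at which its call begins: read the wrist's pose just before it. camera_params takes no time and is no camera call; for the wrist camera it gives the pose at the moment of the call.
- bot.job_done(): hands the job in; it is judged then, once.
The state is a dict: "t": time; "q": joint angles; "qvel": joint speeds; "joint_efforts": joint torques, N m; "tool_pos": TCP position; "ee_rot": TCP orientation; "wrist_force": force on the tool from outside, world axes, zero at the start; "torque": the same for the moment, N m; "width": finger opening in m; "gripper_force": force on a finger pad.
Only numpy, scipy, OpenCV 4.12 (cv2) and the standard library are available. Lean on these libraries where they do the work, as an engineer would, in place of code of your own. Each camera call takes 0.05 s, during which the arm holds its last target. There are 200 camera calls.

## Task

Take the clear dust cover off the bearing on the inspection stand and hang it by its orange handle on the hook, leaving it hanging free. Then pick up the loupe by its handle and hold it level and still, centred over the bearing, with the lens at the height of the red pointer; finish while still holding it there, with the loupe touching nothing but the gripper. Do not bump the stand with the loupe, shift the pointer, or disturb the other things on the bench.

Things in the scene. Friction and masses are not known exactly. Their poses are not given: they have to be found in the camera images.
- part_top (a point): middle of the top face of the wheel bearing (44 mm across) that sits fixed in the nest of the inspection stand: the point to look at, 35 mm above the bench. The stand is a fixed grey plate, 130 x 190 mm, 12 mm thick. Axes: z up, y towards the stand's upright post, which is 14 x 8 mm, stands 90 mm from here and reaches 150 mm above the bench
- focus_mark (a point): tip of the red pointer on the stand's upright post, 69 mm from the bearing's middle on the post's side; its height is the focal height, 90 to 135 mm above the bench. It slides stiffly on the post and must be left where it is
- stand: the fixed inspection stand; origin on the bench under the bearing's middle, same axes as part_top
- cover: clear round dust cover, 70 mm across and 56 mm high, with an upright orange handle on top, 136 mm high in all, about 130 g. Origin: centre of its open underside. It stands over the bearing on the stand's plate (12 mm above the bench), with its walls 6 mm clear of the 52 mm nest. Its x axis is square to the flat handle, y runs along the handle's width, z up
- cover_grip (a point): middle of the handle's solid grip bar: 12 mm thick (cover x), 52 mm wide (cover y), 40 mm tall; 116 mm above the cover's underside
- cover_eye (a point): middle of the top edge of the handle's window, the edge that hangs on the hook: 20 mm below cover_grip. The window goes through along cover x, 40 mm wide (cover y) and 40 mm high, directly under the grip bar
- hook: the fixed hook stand; origin on the bench below hook_seat. Base 130 x 100 mm, 12 mm thick; a 12 mm post stands 68 mm from the origin on the +x side and ends at the rod's height. Its x axis runs along the rod from the tip to the post
- hook_seat (a point): where the cover hangs: on top of the level hook rod, 8 mm thick, 194 mm above the bench, between the post (68 mm on, to +x) and the upturned tip (36 mm back, to -x; the tip's top is 10 mm above the rod's top). Axes as the hook's
- rest: the fixed wooden loupe rest: base 190 x 70 mm, two blocks 42 mm high carry the lens rim and the handle's end, with a free gap under the middle of the handle
- loupe: the loupe, about 120 g, lying level: a black straight handle 16 mm wide, 20 mm tall, 108 mm long (yellow end) and a steel-rimmed round lens 60 mm across, 10 mm thick. x points along the handle towards the lens, z up; origin below loupe_grip on its underside
- loupe_grip (a point): balance point of the loupe, in the handle, half-way up it (10 mm above its underside); the handle runs 54 mm back from here and 44 mm forward to the rim. Take it here, across the handle
- lens (a point): centre of the lens, at mid-thickness: 73 mm ahead of loupe_grip along the handle and 5 mm lower
- spray: red spray can, 52 mm across, 190 mm tall, origin at its foot; leave alone
- jar: amber jar, 60 mm across, 85 mm tall, origin at its foot; leave alone
- driver: red-handled screwdriver lying on the bench, about 200 mm long; leave alone
- socket: steel deep socket standing up, 26 mm across, 48 mm tall, origin at its foot; leave alone
- relay: black relay, 28 mm square, 27 mm tall, origin at its foot; leave alone
- cup: white mug, 80 mm across, 90 mm tall, origin at its foot; leave alone
Not all that is in view belongs to the job. Leave any turquoise look-alike of the rest alone.

How it is judged:
By the outcome, as a careful person would: the job done as asked, in the order asked, and still so for the second after the job is handed in, while the arm keeps its last pose, push and grip.
It also fails if it takes over 67 s, if anything falls off the work surface, if the arm or the gripper's body presses on something with over 40 N, if the wrist force passes 120 N, or if a joint passes its speed limit or range.

## Working session

There is one attempt and no reset: what is moved stays moved. The work goes in short steps, Python scripts to look and compute and a tool call to move; the robot and the scene stay as the last step left them, time stands still between calls to the robot, and variables do not carry over. Pictures are saved under pics/ and viewed, at most 11 in all, crops included, and the job is handed in when it is done.

Besides the shell and the picture viewer there is one more tool, called after "Request:" as name([rows], argument=value, ...), one row to a line, values as JSON. play_rows: Moves the arm, as the interface text tells. Shift numbers are shares of 0.025 m and turn numbers shares of 5 degrees, none past 1 either way. Its arguments: {"type":"object","properties":{"series":{"type":"array"},"squeeze":{"type":"number"}},"required":["series"]}

```bash
mkdir -p pics; ls; cat > h.py <<'E'
import numpy as np, cv2
from plant import bot
from scipy.spatial.transform import Rotation as Ro
def cam(n):
    p=bot.camera_params(n); im,d=bot.camera(n)
    np.savez(f'{n}.npz',im=im,d=d,R=p['R'],t=p['t'],D=p['D'],c=[p['vfov'],p['cx'],p['cy']])
    return im,d
def load(n):
    z=np.load(f'{n}.npz'); f=192/np.tan(np.radians(z['c'][0])/2)
    K=np.array([[f,0,z['c'][1]],[0,f,z['c'][2]],[0,0,1]]); return z,K
def ray(n,uv):
    z,K=load(n); q=cv2.undistortPoints(np.array(uv,float).reshape(-1,1,2),K,z['D']).reshape(-1,2)
    r=np.c_[q,np.ones(len(q))]; return -z['R'].T@z['t'], r@z['R']
def at_z(n,uv,h):
    o,r=ray(n,uv); return o+r*((h-o[2])/r[:,2])[:,None]
def at_d(n,uv):
    z,K=load(n); o,r=ray(n,uv); uv=np.round(np.array(uv)).astype(int).reshape(-1,2)
    return o+r*z['d'][uv[:,1],uv[:,0]][:,None]
def cloud(n):
    v,u=np.mgrid[:384,:512]; uv=np.c_[u.ravel(),v.ravel()]; return at_d(n,uv).reshape(384,512,3)
def proj(n,X):
    z,K=load(n); return cv2.projectPoints(np.array(X,float).reshape(-1,3),cv2.Rodrigues(z['R'])[0],z['t'],K,z['D'])[0].reshape(-1,2)
def save(n,name,box=None,s=1.5):
    im=np.load(f'{n}.npz')['im']
    if box: im=im[box[1]:box[3],box[0]:box[2]]
    cv2.imwrite(f'pics/{name}.png',cv2.resize(im[...,::-1],None,fx=s,fy=s,interpolation=cv2.INTER_CUBIC))
E
python3 - <<'E'
from h import *
np.set_printoptions(precision=3,suppress=True)
print(bot.state())
for n in('scene','top'):
    cam(n); z,K=load(n); print(n,-z['R'].T@z['t'],z['R'],z['D'],K[0,0])
a=[cv2.resize(np.load(f'{n}.npz')['im'],(512,384)) for n in('scene','top')]
save('scene','s1');save('top','t1')
E
```

```text
pics
{'t': 0.0, 'q': array([58.951, 12.678, 87.524,  0.001, 79.911, -7.227]), 'qvel': array([ 0.072,  0.043,  0.043, -0.01 , -0.043,  0.055]), 'joint_efforts': array([  0.001, -49.463, -38.736,   0.07 ,   0.057,  -0.   ]), 'tool_pos': array([0.252, 0.571, 0.221]), 'ee_rot': array([-179.888,   -0.015,  156.178]), 'wrist_force': array([-0.772,  0.173, -0.144]), 'torque': array([-0.023, -0.002, -0.013]), 'gripper_force': 0.0, 'width': 0.08684465569054171}
scene [ 0.86  -0.604  1.158] [[ 0.875  0.484  0.003]
 [ 0.399 -0.717 -0.572]
 [-0.275  0.502 -0.82 ]] [-0.024  0.     0.     0.     0.   ] 356.07861799581735
top [0.275 0.012 1.377] [[-0.006 -1.    -0.019]
 [-0.981  0.01  -0.193]
 [ 0.193  0.017 -0.981]] [0.044 0.    0.    0.    0.   ] 460.2944377532817
```

View pics/s1.png

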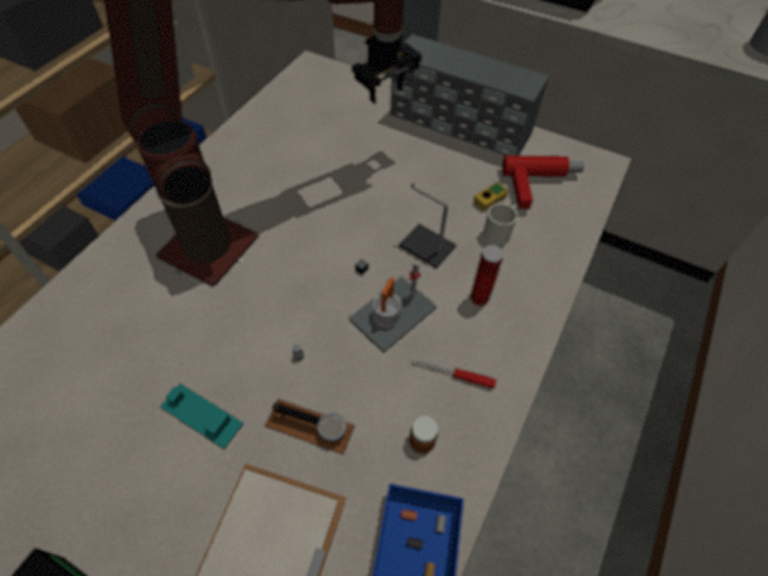

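View pics/t1.png

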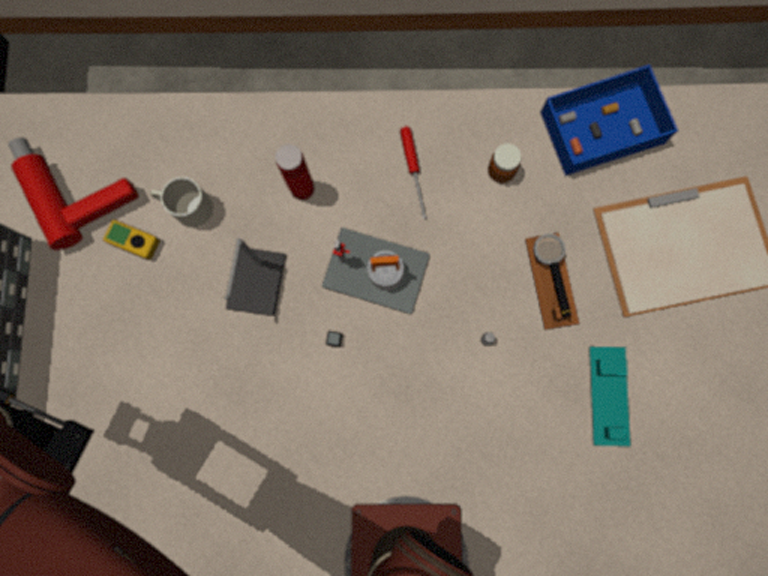

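The top view shows the hook at about (170,187) in raw pixels, the stand at about (250,180) and the rest at about (368,188). I'll look closer.

```bash
python3 - <<'E'
from h import *
save('top','t2',(145,145,295,215),5.3)
a=np.load('scene.npz')['im'][115:240,225:315]; b=np.load('top.npz')['im'][150:225,345:390]
a=cv2.resize(a,None,fx=4.6,fy=4.6,interpolation=2); b=cv2.resize(b,None,fx=7.6,fy=7.6,interpolation=2)
c=np.zeros((575,800,3),np.uint8); c[:a.shape[0],:a.shape[1]]=a; c[:b.shape[0],440:440+b.shape[1]]=b
cv2.imwrite('pics/m1.png',c[...,::-1])
E
```

```text
(no output)
```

View pics/t2.png

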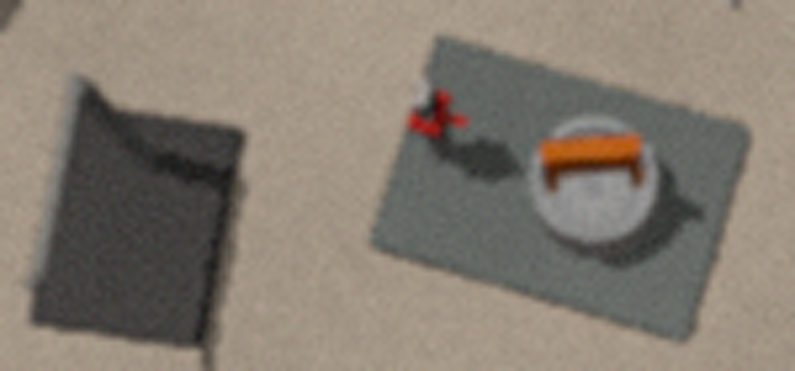

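View pics/m1.png

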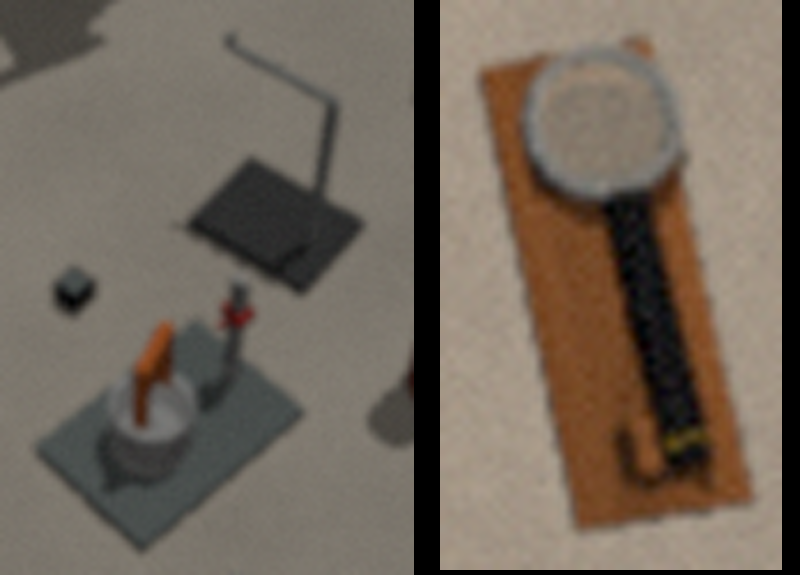

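The enlarged top view gives the hook rod (75,80)–(38,285) and the stand corners. The cover's handle bar runs along (540–640, ~148), the lens is at (602,123) and the yellow end at (688,450).

```bash
python3 - <<'E'
from h import *
np.set_printoptions(precision=4,suppress=True)
T=lambda L:[((x+.5)/5.3-.5+145,(y+.5)/5.3-.5+145) for x,y in L]
S=lambda L:[((x+.5)/4.6-.5+225,(y+.5)/4.6-.5+115) for x,y in L]
M=lambda L:[((x-440+.5)/7.6-.5+345,(y+.5)/7.6-.5+150) for x,y in L]
an=lambda a,b:np.degrees(np.arctan2(*(b-a)[1::-1]))
for nm,f,n,L in(('t',T,'top',[(75,80),(38,285)]),('s',S,'scene',[(330,103),(230,40)])):
    p=at_z(n,f(L),.194); print('rod',nm,p,an(p[1],p[0]),np.linalg.norm(p[0]-p[1]))
p=at_z('top',T([(438,37),(748,125),(688,340),(373,243)]),.012);print('stand',p,p.mean(0),an(p[1],p[0]),an(p[2],p[3]))
p=at_z('scene',S([(195,322),(302,410),(142,550),(38,447)]),.012);print('stand s',p,p.mean(0))
p=at_z('top',T([(540,143),(640,135),(541,165),(641,157)]),.148);print('bar',p,p.mean(0),an(p[1],p[0]))
p=at_z('scene',S([(167,323),(143,370)]),.148);print('bar s',p,an(p[1],p[0]))
p=at_z('top',M([(602,123),(683,440)]),.05);print('loupe',p,an(p[1],p[0]),np.linalg.norm(p[0]-p[1]))
p=at_z('top',T([(466,120)]),.11);print('pointer',p)
E
```

```text
rod t [[0.5743 0.293  0.194 ]
 [0.4706 0.3076 0.194 ]] -8.000767207422431 0.10472718808886441
rod s [[0.5716 0.2842 0.194 ]
 [0.4694 0.3087 0.194 ]] -13.496678401284996 0.10509755390736324
stand [[ 0.6438  0.1268  0.012 ]
 [ 0.5897 -0.0514  0.012 ]
 [ 0.4658 -0.0153  0.012 ]
 [ 0.5231  0.1631  0.012 ]] [0.5556 0.0558 0.012 ] 73.10655076076 72.2034422769065
stand s [[ 0.5231  0.1592  0.012 ]
 [ 0.6426  0.1222  0.012 ]
 [ 0.5884 -0.058   0.012 ]
 [ 0.4687 -0.0159  0.012 ]] [0.5557 0.0519 0.012 ]
bar [[0.5499 0.0623 0.148 ]
 [0.5536 0.0107 0.148 ]
 [0.5383 0.0618 0.148 ]
 [0.542  0.0103 0.148 ]] [0.546  0.0363 0.148 ] 94.08189343111033
bar s [[0.5449 0.0575 0.148 ]
 [0.5495 0.0105 0.148 ]] 95.59790119580123
loupe [[ 0.5856 -0.2849  0.05  ]
 [ 0.4618 -0.309   0.05  ]] 10.99102945738843 0.12618811825146273
pointer [[0.5714 0.1033 0.11  ]]
```

Request:
play_rows([
  {"twist": [0,0,0],"translation": [0,0,-0.8],"hand": 1},
  {"twist": [0,0,0],"translation": [0,0,-0.8],"hand": 1},
  {"twist": [0,0,0],"translation": [0,0,-0.8],"hand": 1},
  {"twist": [0,0,0],"translation": [0,0,-0.8],"hand": 1},
  {"twist": [0,0,0.945],"translation": [0,0,0],"hand": 1},
  {"twist": [0,0,0.945],"translation": [0,0,0],"hand": 1},
  {"twist": [0,0,0.945],"translation": [0,0,0],"hand": 1},
  {"twist": [0,0,0.945],"translation": [0,0,0],"hand": 1},
  {"twist": [0,0,0.945],"translation": [0,0,0],"hand": 1},
  {"twist": [0,0,0.945],"translation": [0,0,0],"hand": 1},
  {"twist": [0,0,0.945],"translation": [0,0,0],"hand": 1},
  {"twist": [0,0,0.945],"translation": [0,0,0],"hand": 1},
  {"twist": [0,0,0.945],"translation": [0,0,0],"hand": 1},
  {"twist": [0,0,0.945],"translation": [0,0,0],"hand": 1},
  {"twist": [0,0,0.945],"translation": [0,0,0],"hand": 1},
  {"twist": [0,0,0.945],"translation": [0,0,0],"hand": 1},
  {"twist": [0,0,0.945],"translation": [0,0,0],"hand": 1},
])

```text
t: 1.8
tool_pos: [0.2523, 0.5715, 0.3019]
ee_rot: [-180.0, 0.1, 94.6]
wrist_force: [0.3, -0.3, -0.4]
width: 0.0867
gripper_force: 0.0
```

Request:
play_rows([
  {"twist": [0,0,0],"translation": [-0.92,0.34,0],"hand": 1},
  {"twist": [0,0,0],"translation": [-0.92,0.34,0],"hand": 1},
  {"twist": [0,0,0],"translation": [-0.92,0.34,0],"hand": 1},
  {"twist": [0,0,0],"translation": [-0.92,0.34,0],"hand": 1},
  {"twist": [0,0,0],"translation": [-0.92,0.34,0],"hand": 1},
  {"twist": [0,0,0],"translation": [-0.92,0.34,0],"hand": 1},
  {"twist": [0,0,0],"translation": [-0.92,0.34,0],"hand": 1},
  {"twist": [0,0,0],"translation": [-0.92,0.34,0],"hand": 1},
  {"twist": [0,0,0],"translation": [-0.92,0.34,0],"hand": 1},
  {"twist": [0,0,0],"translation": [-0.92,0.34,0],"hand": 1},
  {"twist": [0,0,0],"translation": [-0.92,0.34,0],"hand": 1},
  {"twist": [0,0,0],"translation": [-0.92,0.34,0],"hand": 1},
  {"twist": [0,0,0],"translation": [0,0,0],"hand": 1},
])

```text
t: 3.1
tool_pos: [0.3778, 0.303, 0.3021]
ee_rot: [-180.0, 0.1, 94.6]
wrist_force: [-0.3, -0.5, -0.3]
width: 0.0869
gripper_force: 0.0
```

```bash
python3 - <<'E'
from h import *
np.set_printoptions(precision=3,suppress=True)
cam('wrist');z,K=load('wrist');print(bot.state()['tool_pos'],-z['R'].T@z['t'],z['R'],K[0,0])
print(proj('wrist',[[.573,.288,.194],[.47,.308,.194],[.546,.036,.148]]))
E
```

```text
[0.377 0.304 0.302] [0.372 0.38  0.464] [[ 0.997  0.08   0.   ]
 [ 0.077 -0.958  0.277]
 [ 0.023 -0.276 -0.961]] 340.30723934893814
[[473.837 229.952]
 [357.932 198.108]
 [370.086 412.15 ]]
```

```bash
cp wrist.npz w1.npz; python3 - <<'E'
from h import *
save('w1','w1',(300,130,500,280),4)
E
```

```text
(no output)
```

View pics/w1.png

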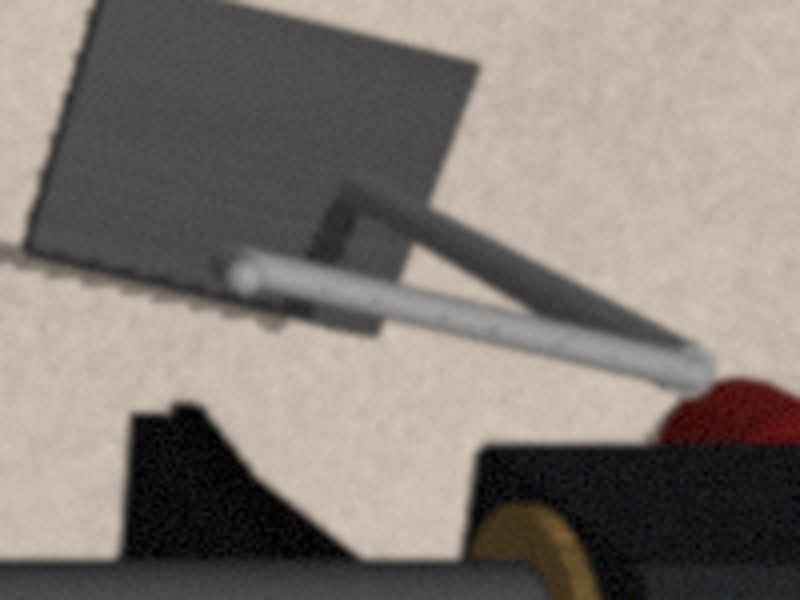

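Request:
play_rows([
  {"twist": [0,0,0],"translation": [-0.853,0.49,0],"hand": 1},
  {"twist": [0,0,0],"translation": [-0.853,0.49,0],"hand": 1},
  {"twist": [0,0,0],"translation": [-0.853,0.49,0],"hand": 1},
  {"twist": [0,0,0],"translation": [-0.853,0.49,0],"hand": 1},
  {"twist": [0,0,0],"translation": [-0.853,0.49,0],"hand": 1},
  {"twist": [0,0,0],"translation": [-0.853,0.49,0],"hand": 1},
  {"twist": [0,0,0],"translation": [-0.853,0.49,0],"hand": 1},
  {"twist": [0,0,0],"translation": [-0.853,0.49,0],"hand": 1},
  {"twist": [0,0,0],"translation": [-0.853,0.49,0],"hand": 1},
  {"twist": [0,0,0],"translation": [-0.853,0.49,0],"hand": 1},
  {"twist": [0,0,0],"translation": [-0.853,0.49,0],"hand": 1},
  {"twist": [0,0,0],"translation": [-0.853,0.49,0],"hand": 1},
  {"twist": [0,0,0],"translation": [0,0,0],"hand": 1},
])

```text
t: 4.45
tool_pos: [0.5457, 0.0611, 0.3018]
ee_rot: [-180.0, 0.0, 94.6]
wrist_force: [0.2, 0.3, 0.0]
width: 0.0872
gripper_force: 0.0
```

```bash
python3 - <<'E'
from h import *
np.set_printoptions(precision=3,suppress=True)
cam('wrist');print(bot.state()['tool_pos'])
save('wrist','w2')
E
```

```text
[0.545 0.062 0.302]
```

View pics/w2.png

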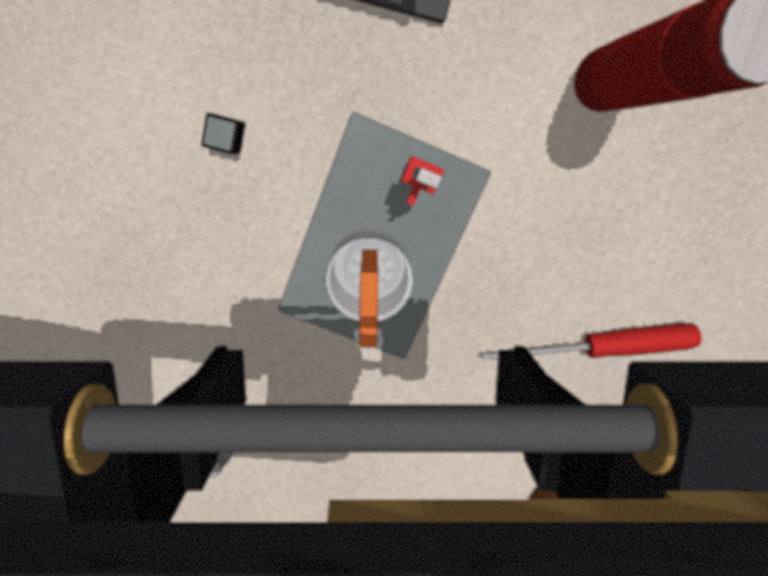

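The first wrist crop shows the rod running from its tip (245,272) to the post (690,370). The second shows the bar's top face spanning (369,272)–(369,347), and the pointer tip at about (411,203).

```bash
cp wrist.npz w2.npz; python3 - <<'E'
from h import *
np.set_printoptions(precision=4,suppress=True)
an=lambda a,b:np.degrees(np.arctan2(*(b-a)[1::-1]))
W=lambda L:[((x+.5)/4-.5+300,(y+.5)/4-.5+130) for x,y in L]
V=lambda L:[((x+.5)/1.5-.5,(y+.5)/1.5-.5) for x,y in L]
a=at_z('w1',W([(245,272)]),.204)[0];b=at_z('w1',W([(690,370)]),.194)[0]
print('rod',a,b,an(a,b),np.linalg.norm(a[:2]-b[:2]))
c=at_z('w1',W([(300,270),(670,358)]),.194);print('rod mid pts',c,an(*c))
d=np.load('w1.npz')['d'];C=cloud('w1')
m=(C[...,2]>.17)&(C[...,2]<.22)&(C[...,0]>.44)&(C[...,0]<.62)&(C[...,1]>.25);P=C[m];print('cloud rod',len(P),P.min(0),P.max(0),np.polyfit(P[:,0],P[:,1],1),np.percentile(P[:,2],[5,50,95]))
p=at_z('w2',V([(370,272),(369,347)]),.148);print('bar',p,p.mean(0),an(p[1],p[0]))
C=cloud('w2');m=(C[...,2]>.135)&(C[...,2]<.16)&(C[...,0]>.5)&(C[...,0]<.6)&(C[...,1]>-.02)&(C[...,1]<.09);P=C[m]
print('bar cloud',len(P),P.min(0),P.max(0),np.median(P,0));k=P[:,2]>.143;print(np.percentile(P[k],[1,50,99],axis=0),np.polyfit(P[k,1],P[k,0],1))
im=np.load('w2.npz')['im'].astype(int);hs=cv2.cvtColor(np.load('w2.npz')['im'],cv2.COLOR_RGB2HSV)
r=(im[...,0]>120)&(im[...,1]<60)&(C[...,0]>.52)&(C[...,0]<.62)&(C[...,1]>.05)&(C[...,1]<.16)
Q=C[r];print('red',len(Q),np.percentile(Q,[2,50,98],axis=0)); print(Q[Q[:,1].argsort()[:8]])
print('stand',at_z('w2',V([(353,112),(490,172),(406,358),(280,308)]),.012))
E
```

```text
rod [0.4686 0.3112 0.204 ] [0.5697 0.2948 0.194 ] -9.220526394255522 0.10237812251165296
rod mid pts [[0.4836 0.3099 0.194 ]
 [0.5648 0.2971 0.194 ]] -8.968178928141953
cloud rod 1350 [0.4655 0.287  0.1702] [0.5787 0.3133 0.2047] [-0.1512  0.3807] [0.1836 0.1932 0.2006]
bar [[0.5457 0.0622 0.148 ]
 [0.5492 0.0113 0.148 ]] [0.5474 0.0367 0.148 ] 93.91894876413154
bar cloud 637 [0.5394 0.0104 0.1354] [0.5534 0.0619 0.1499] [0.5463 0.0379 0.1477]
[[0.54   0.0112 0.145 ]
 [0.5464 0.0371 0.1477]
 [0.5531 0.0616 0.1496]] [-0.0552  0.5485]
red 150 [[0.5398 0.0618 0.1064]
 [0.5683 0.122  0.1112]
 [0.5853 0.1376 0.4637]]
[[0.5441 0.0615 0.1082]
 [0.5422 0.0615 0.1327]
 [0.5474 0.0617 0.0807]
 [0.5472 0.0618 0.1184]
 [0.575  0.097  0.0117]
 [0.5697 0.1047 0.1074]
 [0.5706 0.105  0.1088]
 [0.5685 0.1057 0.1079]]
stand [[ 0.5229  0.1654  0.012 ]
 [ 0.644   0.1264  0.012 ]
 [ 0.5893 -0.0515  0.012 ]
 [ 0.4678 -0.0112  0.012 ]]
```

Request:
play_rows([
  {"twist": [0,0,0.2],"translation": [0,0,0],"hand": 1},
  {"twist": [0,0,0],"translation": [-0.5,0.03,0],"hand": 1},
  {"twist": [0,0,0],"translation": [-0.5,0.03,0],"hand": 1},
  {"twist": [0,0,0],"translation": [0,0,0.925],"hand": 1},
  {"twist": [0,0,0],"translation": [0,0,0.925],"hand": 1},
  {"twist": [0,0,0],"translation": [0,0,0.925],"hand": 1},
  {"twist": [0,0,0],"translation": [0,0,0.925],"hand": 1},
  {"twist": [0,0,0],"translation": [0,0,0.925],"hand": 1},
  {"twist": [0,0,0],"translation": [0,0,0.925],"hand": 1},
  {"twist": [0,0,0],"translation": [0,0,0.925],"hand": 1},
  {"twist": [0,0,0],"translation": [0,0,0.925],"hand": 1},
  {"twist": [0,0,0],"translation": [0,0,0],"hand": 1},
])

```text
t: 5.7
tool_pos: [0.545, 0.037, 0.1141]
ee_rot: [-179.6, -0.0, 93.7]
wrist_force: [-0.4, 0.5, -0.8]
width: 0.0874
gripper_force: 0.0
```

Request:
play_rows([
  {"twist": [0,0,0],"translation": [0,0,0],"hand": -1},
  {"twist": [0,0,0],"translation": [0,0,0],"hand": -1},
  {"twist": [0,0,0],"translation": [0,0,0],"hand": -1},
  {"twist": [0,0,0],"translation": [0,0,0],"hand": -1},
  {"twist": [0,0,0],"translation": [0,0,0],"hand": -1},
  {"twist": [0,0,0],"translation": [0,0,0],"hand": -1},
  {"twist": [0,0,0],"translation": [0,0,0],"hand": -1},
  {"twist": [0,0,0],"translation": [0,0,0],"hand": -1},
  {"twist": [0,0,0],"translation": [0,0,0],"hand": -1},
  {"twist": [0,0,0],"translation": [0,0,0],"hand": -1},
], squeeze=30)

```text
t: 6.7
tool_pos: [0.5478, 0.0374, 0.1175]
ee_rot: [-180.0, 0.0, 93.8]
wrist_force: [-0.3, 0.0, 0.4]
width: 0.0149
gripper_force: 0.0
```

Request:
play_rows([
  {"twist": [0,0,0],"translation": [0,0,0],"hand": -1},
  {"twist": [0,0,0],"translation": [0,0,0],"hand": -1},
  {"twist": [0,0,0],"translation": [0,0,0],"hand": -1},
  {"twist": [0,0,0],"translation": [0,0,0],"hand": -1},
])

```text
t: 7.1
tool_pos: [0.5477, 0.0374, 0.1174]
ee_rot: [-180.0, -0.0, 93.8]
wrist_force: [-0.0, 0.1, -1.4]
width: 0.0119
gripper_force: 29.9
```

Request:
play_rows([
  {"twist": [0,0,0],"translation": [0,0,-0.4],"hand": -1},
  {"twist": [0,0,0],"translation": [0,0,-0.75],"hand": -1},
  {"twist": [0,0,0],"translation": [0,0,-0.75],"hand": -1},
  {"twist": [0,0,0],"translation": [0,0,-0.75],"hand": -1},
  {"twist": [0,0,0],"translation": [0,0,-0.75],"hand": -1},
  {"twist": [0,0,0],"translation": [0,0,-0.75],"hand": -1},
  {"twist": [0,0,0],"translation": [0,0,0],"hand": -1},
  {"twist": [0,0,0],"translation": [0.052,-0.4,0],"hand": -1},
  {"twist": [0,0,0],"translation": [0.052,-0.8,0],"hand": -1},
  {"twist": [0,0,0],"translation": [0.052,-0.8,0],"hand": -1},
  {"twist": [0,0,0],"translation": [0.052,-0.8,0],"hand": -1},
  {"twist": [0,0,0],"translation": [0.052,-0.8,0],"hand": -1},
  {"twist": [0,0,0],"translation": [0.052,-0.8,0],"hand": -1},
  {"twist": [0,0,0],"translation": [0,-0.3,0],"hand": -1},
])

```text
t: 8.5
tool_pos: [0.4273, 0.0378, 0.2196]
ee_rot: [-179.8, -0.0, 93.8]
wrist_force: [-0.3, -0.1, -1.9]
width: 0.0119
gripper_force: 29.9
```

Request:
play_rows([
  {"twist": [0,0,0],"translation": [0.5,0.06,0],"hand": -1},
  {"twist": [0,0,0],"translation": [0.86,0.06,0],"hand": -1},
  {"twist": [0,0,0],"translation": [0.86,0.06,0],"hand": -1},
  {"twist": [0,0,0],"translation": [0.86,0.06,0],"hand": -1},
  {"twist": [0,0,0],"translation": [0.86,0.06,0],"hand": -1},
  {"twist": [0,0,0],"translation": [0.86,0.06,0],"hand": -1},
  {"twist": [0,0,0],"translation": [0.86,0.06,0],"hand": -1},
  {"twist": [0,0,0],"translation": [0.86,0.06,0],"hand": -1},
  {"twist": [0,0,0],"translation": [0.86,0.06,0],"hand": -1},
  {"twist": [0,0,0],"translation": [0.86,0.06,0],"hand": -1},
  {"twist": [0,0,0],"translation": [0.86,0.06,0],"hand": -1},
  {"twist": [0,0,0],"translation": [0.86,0.06,0],"hand": -1},
  {"twist": [0,0,0],"translation": [0.86,0.06,0],"hand": -1},
  {"twist": [0,0,0],"translation": [0.4,0,0],"hand": -1},
  {"twist": [0,0,0.635],"translation": [0,0,0],"hand": -1},
  {"twist": [0,0,0.635],"translation": [0,0,0],"hand": -1},
  {"twist": [0,0,0.635],"translation": [0,0,0],"hand": -1},
  {"twist": [0,0,0.635],"translation": [0,0,0],"hand": -1},
  {"twist": [0,0,0],"translation": [0,0,0],"hand": -1},
  {"twist": [0,0,0],"translation": [0,0,0],"hand": -1},
])

```text
t: 10.5
tool_pos: [0.4311, 0.3188, 0.2209]
ee_rot: [-180.0, 0.0, 81.1]
wrist_force: [0.4, 0.9, -1.3]
width: 0.012
gripper_force: 29.9
```

```bash
python3 - <<'E'
from h import *
np.set_printoptions(precision=4,suppress=True)
s=bot.state();print(s['tool_pos'],s['ee_rot'],s['width'],s['gripper_force'])
p=s['tool_pos'][:2];e=np.array([np.cos(np.radians(-8.95)),np.sin(np.radians(-8.95))]);n=np.array([-e[1],e[0]])
seat=np.array([.504,.3055]);print('along',(seat-p)@e,'across',(seat-p)@n)
cam('wrist');cam('scene')
a=cv2.resize(np.load('wrist.npz')['im'],None,fx=.85,fy=.85);b=np.load('scene.npz')['im'][90:210,200:320]
b=cv2.resize(b,None,fx=3,fy=3,interpolation=2);c=np.zeros((370,800,3),np.uint8);c[:326,:435]=a;c[:360,438:798]=b;cv2.imwrite('pics/p1.png',c[...,::-1])
E
```

```text
[0.4311 0.3188 0.2209] [-179.9794    0.0182   81.1334] 0.011959424003511476 29.94911775458604
along 0.07408023887388997 across -0.0017935313773961403
```

View pics/p1.png

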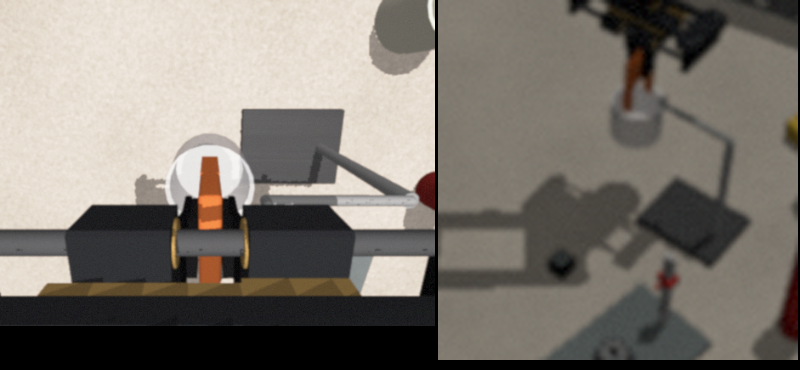

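Request:
play_rows([
  {"twist": [0,0,0],"translation": [-0.07,0.15,0],"hand": -1},
  {"twist": [0,0,0],"translation": [0,0.3,0],"hand": -1},
  {"twist": [0,0,0],"translation": [0,0.3,0],"hand": -1},
  {"twist": [0,0,0],"translation": [0,0.3,0],"hand": -1},
  {"twist": [0,0,0],"translation": [0,0.3,0],"hand": -1},
  {"twist": [0,0,0],"translation": [0,0.3,0],"hand": -1},
  {"twist": [0,0,0],"translation": [0,0.3,0],"hand": -1},
  {"twist": [0,0,0],"translation": [0,0.3,0],"hand": -1},
  {"twist": [0,0,0],"translation": [0,0.3,0],"hand": -1},
  {"twist": [0,0,0],"translation": [0,0.3,0],"hand": -1},
  {"twist": [0,0,0],"translation": [0,0.15,0],"hand": -1},
  {"twist": [0,0,0],"translation": [0,0,0],"hand": -1},
])

```text
t: 11.8
tool_pos: [0.5054, 0.3051, 0.2212]
ee_rot: [-180.0, 0.0, 81.0]
wrist_force: [-0.2, -0.4, -1.5]
width: 0.0121
gripper_force: 29.9
```

```bash
python3 - <<'E'
from h import *
cam('wrist');cam('scene')
a=cv2.resize(np.load('wrist.npz')['im'],None,fx=.85,fy=.85);b=np.load('scene.npz')['im'][80:200,230:350]
b=cv2.resize(b,None,fx=3,fy=3,interpolation=2);c=np.zeros((370,800,3),np.uint8);c[:326,:435]=a;c[:360,438:798]=b;cv2.imwrite('pics/p2.png',c[...,::-1])
E
```

```text
(no output)
```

View pics/p2.png

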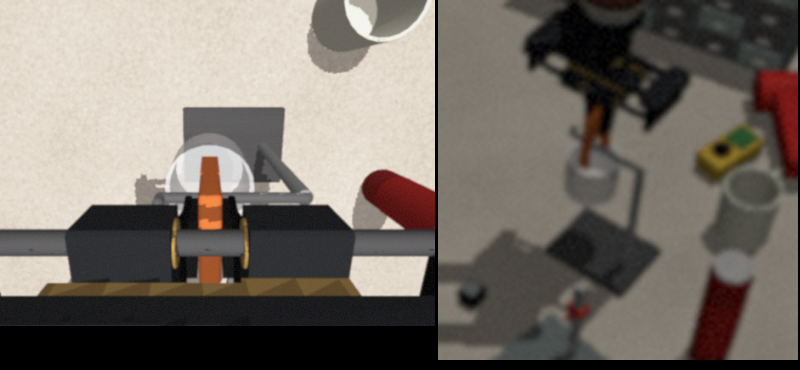

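The rod is through the window, with no contact force. I'll lower the cover onto it.

Request:
play_rows([
  {"twist": [0,0,0],"translation": [0,0,0.15],"hand": -1},
  {"twist": [0,0,0],"translation": [0,0,0.15],"hand": -1},
  {"twist": [0,0,0],"translation": [0,0,0.15],"hand": -1},
  {"twist": [0,0,0],"translation": [0,0,0.15],"hand": -1},
  {"twist": [0,0,0],"translation": [0,0,0.04],"hand": -1},
  {"twist": [0,0,0],"translation": [0,0,0.04],"hand": -1},
  {"twist": [0,0,0],"translation": [0,0,0],"hand": -1},
])

```text
t: 12.6
tool_pos: [0.5049, 0.3053, 0.2042]
ee_rot: [-180.0, 0.0, 81.1]
wrist_force: [-0.1, 0.1, -0.5]
width: 0.0121
gripper_force: 29.9
```

Request:
play_rows([
  {"twist": [0,0,0],"translation": [0,0,0.03],"hand": -1},
  {"twist": [0,0,0],"translation": [0,0,0],"hand": -1},
])

```text
t: 12.8
tool_pos: [0.505, 0.3053, 0.2036]
ee_rot: [180.0, -0.0, 81.0]
wrist_force: [-1.1, 0.3, -0.9]
width: 0.0113
gripper_force: 29.9
```

Request:
play_rows([
  {"twist": [0,0,0],"translation": [0,0,0.03],"hand": -1},
  {"twist": [0,0,0],"translation": [0,0,0],"hand": -1},
  {"twist": [0,0,0],"translation": [0,0,0],"hand": -1},
])

```text
t: 13.1
tool_pos: [0.5051, 0.3054, 0.203]
ee_rot: [180.0, -0.0, 81.1]
wrist_force: [-1.3, 0.0, 1.1]
width: 0.012
gripper_force: 29.9
```

Request:
play_rows([
  {"twist": [0,0,0],"translation": [0,0,0],"hand": -0.5},
  {"twist": [0,0,0],"translation": [0,0,0],"hand": -0.5},
  {"twist": [0,0,0],"translation": [0,0,0],"hand": -0.5},
  {"twist": [0,0,0],"translation": [0,0,0],"hand": -0.5},
  {"twist": [0,0,0],"translation": [0,0,0],"hand": -0.5},
])

```text
t: 13.6
tool_pos: [0.505, 0.3053, 0.2028]
ee_rot: [-180.0, 0.0, 81.1]
wrist_force: [-0.1, 0.4, -0.3]
width: 0.0217
gripper_force: 0.0
```

Request:
play_rows([
  {"twist": [0,0,0],"translation": [0,0,-0.2],"hand": -0.5},
  {"twist": [0,0,0],"translation": [0,0,-0.4],"hand": -0.5},
  {"twist": [0,0,0],"translation": [0,0,-0.6],"hand": -0.5},
  {"twist": [0,0,0],"translation": [0,0,-0.8],"hand": -0.5},
  {"twist": [0,0,0],"translation": [0,0,-0.8],"hand": -0.5},
  {"twist": [0,0,0],"translation": [0,0,-0.8],"hand": 1},
  {"twist": [0,0,0],"translation": [-0.9,0.3,-0.3],"hand": 1},
  {"twist": [0,0,0],"translation": [-0.9,0.3,0],"hand": 1},
  {"twist": [0,0,0],"translation": [-0.9,0.3,0],"hand": 1},
  {"twist": [0,0,0],"translation": [-0.9,0.3,0],"hand": 1},
  {"twist": [0,0,0],"translation": [-0.9,0.3,0],"hand": 1},
  {"twist": [0,0,0],"translation": [-0.9,0.3,0],"hand": 1},
  {"twist": [0,0,0],"translation": [-0.9,0.3,0],"hand": 1},
  {"twist": [0,0,0],"translation": [-0.9,0.3,0],"hand": 1},
  {"twist": [0,0,0],"translation": [-0.9,0.3,0],"hand": 1},
  {"twist": [0,0,0],"translation": [-0.9,0.3,0],"hand": 1},
  {"twist": [0,0,0],"translation": [-0.9,0.3,0],"hand": 1},
  {"twist": [0,0,0],"translation": [0,0,0],"hand": 1},
  {"twist": [0,0,0],"translation": [0,0,0],"hand": 1},
])

```text
t: 15.5
tool_pos: [0.5482, 0.0479, 0.3016]
ee_rot: [179.9, -0.0, 81.0]
wrist_force: [-0.3, 0.1, 0.2]
width: 0.0869
gripper_force: 0.0
```

```bash
python3 - <<'E'
from h import *
np.set_printoptions(precision=4,suppress=True)
print(bot.state()['tool_pos'])
cam('wrist');cam('scene')
im=np.load('wrist.npz')['im'];uv=proj('wrist',[[.546,.036,.035],[.569,.105,.108]]);print(uv)
u,v=np.round(uv.mean(0)).astype(int);u0,v0=u-55,v-65;print(u0,v0)
a=cv2.resize(im[v0:v0+130,u0:u0+110],None,fx=4,fy=4,interpolation=2);b=np.load('scene.npz')['im'][90:220,250:335]
b=cv2.resize(b,None,fx=4,fy=4,interpolation=2);c=np.hstack([a,b[:a.shape[0]]]);cv2.imwrite('pics/b1.png',c[...,::-1])
E
cp wrist.npz wb.npz
```

```text
[0.5482 0.0479 0.3016]
[[245.9826 170.9777]
 [257.6593 116.3436]]
197 79
```

View pics/b1.png

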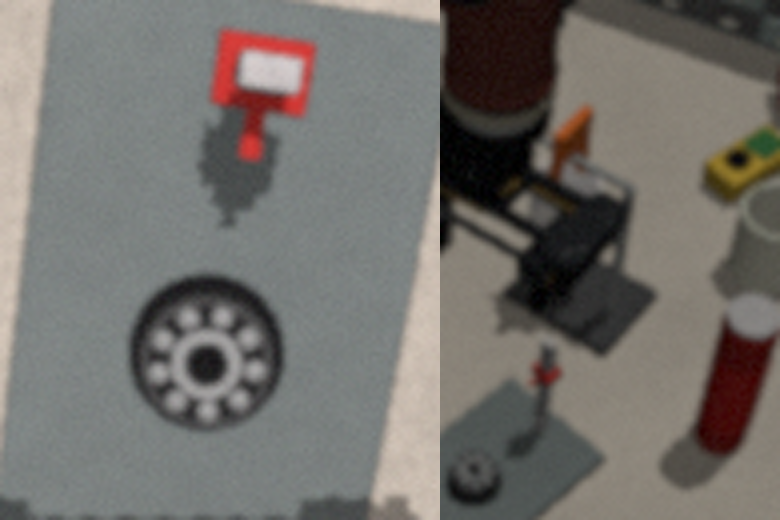

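```bash
python3 - <<'E'
from h import *
np.set_printoptions(precision=4,suppress=True)
W=lambda L:[((x+.5)/4-.5+197,(y+.5)/4-.5+79) for x,y in L]
B=at_z('wb',W([(208,361)]),.035)[0];print('bearing',B)
C=cloud('wb');dd=np.hypot(C[...,0]-B[0],C[...,1]-B[1])
m=(dd<.021)&(C[...,2]>.028)&(C[...,2]<.042);print('depth z',np.median(C[m][:,2]),C[m].mean(0))
hs=cv2.cvtColor(np.load('wb.npz')['im'],cv2.COLOR_RGB2HSV)
m=((hs[...,0]<8)|(hs[...,0]>172))&(hs[...,1]>150)&(dd<.12)&(dd>.05)&(C[...,2]>.08)&(C[...,2]<.15)
Q=C[m];o=dd[m].argsort();print(len(Q));print(np.c_[Q[o],dd[m][o]][:14]);print('median z',np.percentile(Q[:,2],[5,50,95]))
# tip: rows near tip
for h in(.10,.105,.11,.115):
    t=at_z('wb',W([(250,158)]),h)[0];print(h,t,np.hypot(*(t-B)[:2]),np.degrees(np.arctan2(*(t-B)[1::-1])))
st=at_z('w2',[((x+.5)/1.5-.5,(y+.5)/1.5-.5) for x,y in [(353,112),(490,172),(406,358),(280,308)]],.012)
print('stand y deg',[np.degrees(np.arctan2(*(a-b)[1::-1])) for a,b in((st[0],st[3]),(st[1],st[2]))])
E
```

```text
bearing [0.5498 0.0382 0.035 ]
depth z 0.035037938463229085 [0.5498 0.0387 0.0351]
244
[[0.5701 0.1032 0.1088 0.0681]
 [0.5711 0.1031 0.109  0.0683]
 [0.5682 0.1045 0.1078 0.0688]
 [0.5692 0.1043 0.1085 0.069 ]
 [0.5702 0.1042 0.1086 0.0691]
 [0.5712 0.104  0.1085 0.0692]
 [0.5723 0.1037 0.1065 0.0693]
 [0.5684 0.1054 0.1081 0.0698]
 [0.5694 0.1053 0.1077 0.0699]
 [0.5704 0.1051 0.108  0.0701]
 [0.5714 0.1049 0.1066 0.0701]
 [0.5724 0.1048 0.1079 0.0704]
 [0.5686 0.1064 0.1071 0.0707]
 [0.5695 0.1063 0.1079 0.0709]]
median z [0.1071 0.111  0.1126]
0.1 [0.5704 0.1026 0.1   ] 0.06761500926854284 72.19435763697307
0.105 [0.5703 0.1028 0.105 ] 0.06784599483974711 72.38555516907802
0.11 [0.5702 0.1031 0.11  ] 0.06807773079491805 72.57545313467399
0.115 [0.57   0.1034 0.115 ] 0.06831020949723518 72.76406060886015
stand y deg [np.float64(72.66535177011752), np.float64(72.90445813434569)]
```

Request:
play_rows([
  {"twist": [0,0,0],"translation": [-0.92,0.083,0],"hand": 1},
  {"twist": [0,0,0],"translation": [-0.92,0.083,0],"hand": 1},
  {"twist": [0,0,0],"translation": [-0.92,0.083,0],"hand": 1},
  {"twist": [0,0,0],"translation": [-0.92,0.083,0],"hand": 1},
  {"twist": [0,0,0],"translation": [-0.92,0.083,0],"hand": 1},
  {"twist": [0,0,0],"translation": [-0.92,0.083,0],"hand": 1},
  {"twist": [0,0,0],"translation": [-0.92,0.083,0],"hand": 1},
  {"twist": [0,0,0],"translation": [-0.92,0.083,0],"hand": 1},
  {"twist": [0,0,0],"translation": [-0.92,0.083,0],"hand": 1},
  {"twist": [0,0,0],"translation": [-0.92,0.083,0],"hand": 1},
  {"twist": [0,0,0],"translation": [-0.92,0.083,0],"hand": 1},
  {"twist": [0,0,0],"translation": [-0.92,0.083,0],"hand": 1},
  {"twist": [0,0,0],"translation": [-0.92,0.083,0],"hand": 1},
  {"twist": [0,0,0],"translation": [-0.92,0.083,0],"hand": 1},
  {"twist": [0,0,0],"translation": [-0.92,0.083,0],"hand": 1},
  {"twist": [0,0,0],"translation": [0,0,0],"hand": 1},
])

```text
t: 17.2
tool_pos: [0.5251, -0.299, 0.3002]
ee_rot: [-180.0, 0.0, 81.0]
wrist_force: [-0.2, -0.0, 0.2]
width: 0.0867
gripper_force: 0.0
```

Request:
play_rows([
  {"twist": [0,0,1],"translation": [0,0,0],"hand": 1},
  {"twist": [0,0,1],"translation": [0,0,0],"hand": 1},
  {"twist": [0,0,1],"translation": [0,0,0],"hand": 1},
  {"twist": [0,0,1],"translation": [0,0,0],"hand": 1},
  {"twist": [0,0,1],"translation": [0,0,0],"hand": 1},
  {"twist": [0,0,1],"translation": [0,0,0],"hand": 1},
  {"twist": [0,0,1],"translation": [0,0,0],"hand": 1},
  {"twist": [0,0,1],"translation": [0,0,0],"hand": 1},
  {"twist": [0,0,1],"translation": [0,0,0],"hand": 1},
  {"twist": [0,0,1],"translation": [0,0,0],"hand": 1},
  {"twist": [0,0,1],"translation": [0,0,0],"hand": 1},
  {"twist": [0,0,1],"translation": [0,0,0],"hand": 1},
  {"twist": [0,0,1],"translation": [0,0,0],"hand": 1},
  {"twist": [0,0,1],"translation": [0,0,0],"hand": 1},
  {"twist": [0,0,0],"translation": [0,0,0.8],"hand": 1},
  {"twist": [0,0,0],"translation": [0,0,0.8],"hand": 1},
  {"twist": [0,0,0],"translation": [0,0,0],"hand": 1},
  {"twist": [0,0,0],"translation": [0,0,0],"hand": 1},
])

```text
t: 19.0
tool_pos: [0.5253, -0.2964, 0.2605]
ee_rot: [-180.0, 0.0, 11.1]
wrist_force: [0.5, 0.1, 0.7]
width: 0.0873
gripper_force: 0.0
```

```bash
python3 - <<'E'
from h import *
np.set_printoptions(precision=4,suppress=True)
s=bot.state();print(s['tool_pos'],s['ee_rot'])
cam('wrist');save('wrist','l1')
C=cloud('wrist');im=np.load('wrist.npz')['im'].max(2)
m=(im<60)&(C[...,2]>.055)&(C[...,2]<.07)&(abs(C[...,0]-.51)<.08)&(abs(C[...,1]+.3)<.05)
P=C[m];print(len(P),np.median(P,0));c,(w),a=cv2.minAreaRect((P[:,:2]*1000).astype(np.float32));print(c,w,a)
m=(C[...,2]>.044)&(C[...,2]<.056)&(C[...,0]>.54)&(C[...,0]<.64)&(abs(C[...,1]+.285)<.05);P=C[m];print('rim',len(P),P.min(0),P.max(0),np.median(P,0))
E
```

```text
[ 0.5253 -0.2964  0.2605] [-179.956     0.0167   11.1222]
1214 [ 0.5092 -0.3007  0.0617]
(505.78515625, -300.9748229980469) (104.36669921875, 15.972719192504883) 10.602381706237793
rim 2612 [ 0.5545 -0.3162  0.0452] [ 0.616  -0.2558  0.0555] [ 0.5863 -0.2858  0.0493]
```

View pics/l1.png

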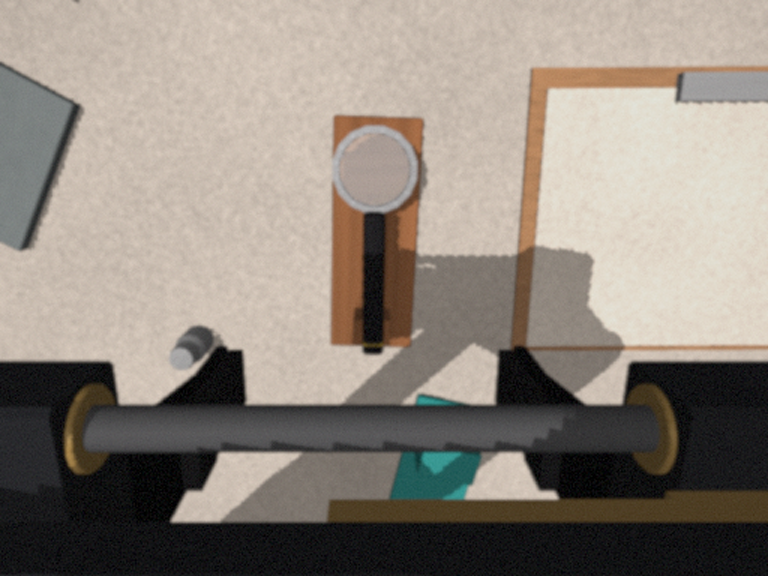

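Request:
play_rows([
  {"twist": [0,0,0.1],"translation": [-0.508,0.036,0],"hand": 0.2},
  {"twist": [0,0,0],"translation": [0,0,0.95],"hand": 0.2},
  {"twist": [0,0,0],"translation": [0,0,0.95],"hand": 0.2},
  {"twist": [0,0,0],"translation": [0,0,0.95],"hand": 0.2},
  {"twist": [0,0,0],"translation": [0,0,0.95],"hand": 0.2},
  {"twist": [0,0,0],"translation": [0,0,0.95],"hand": 0.2},
  {"twist": [0,0,0],"translation": [0,0,0.95],"hand": 0.2},
  {"twist": [0,0,0],"translation": [0,0,0.95],"hand": 0.2},
  {"twist": [0,0,0],"translation": [0,0,0.7],"hand": 0.2},
  {"twist": [0,0,0],"translation": [0,0,0.5],"hand": 0.2},
  {"twist": [0,0,0],"translation": [0,0,0.5],"hand": 0.2},
  {"twist": [0,0,0],"translation": [0,0,0.4],"hand": 0.2},
  {"twist": [0,0,0],"translation": [0,0,0.35],"hand": 0.2},
  {"twist": [0,0,0],"translation": [0,0,0],"hand": 0.2},
  {"twist": [0,0,0],"translation": [0,0,0],"hand": 0.2},
])

```text
t: 20.55
tool_pos: [0.5129, -0.3011, 0.033]
ee_rot: [180.0, -0.0, 10.6]
wrist_force: [-0.8, 0.3, -0.0]
width: 0.052
gripper_force: 0.0
```

Request:
play_rows([
  {"twist": [0,0,0],"translation": [0,0,0],"hand": -1},
  {"twist": [0,0,0],"translation": [0,0,0],"hand": -1},
  {"twist": [0,0,0],"translation": [0,0,0],"hand": -1},
  {"twist": [0,0,0],"translation": [0,0,0],"hand": -1},
  {"twist": [0,0,0],"translation": [0,0,0],"hand": -1},
  {"twist": [0,0,0],"translation": [0,0,0],"hand": -1},
  {"twist": [0,0,0],"translation": [0,0,0],"hand": -1},
  {"twist": [0,0,0],"translation": [0,0,0],"hand": -1},
  {"twist": [0,0,0],"translation": [0,0,0],"hand": -1},
  {"twist": [0,0,0],"translation": [0,0,0],"hand": -1},
], squeeze=35)

```text
t: 21.55
tool_pos: [0.5128, -0.301, 0.0329]
ee_rot: [180.0, -0.0, 10.6]
wrist_force: [0.0, 0.2, 1.2]
width: 0.0158
gripper_force: 35.0
```

Request:
play_rows([
  {"twist": [0,0,0],"translation": [0,0,-0.2],"hand": -1},
  {"twist": [0,0,0],"translation": [0,0,-0.4],"hand": -1},
  {"twist": [0,0,0],"translation": [0,0,-0.8],"hand": -1},
  {"twist": [0,0,0],"translation": [0,0,-0.8],"hand": -1},
  {"twist": [0,0,0],"translation": [0,0,-0.8],"hand": -1},
  {"twist": [0,0,0],"translation": [0,0,-0.8],"hand": -1},
  {"twist": [0,0,0],"translation": [0,0,-0.6],"hand": -1},
  {"twist": [0,0,0],"translation": [0,0,-0.3],"hand": -1},
  {"twist": [0,0,0],"translation": [0,0,0],"hand": -1},
])

```text
t: 22.45
tool_pos: [0.5134, -0.3015, 0.1518]
ee_rot: [179.9, -0.1, 10.6]
wrist_force: [-0.3, 1.0, -1.1]
width: 0.0155
gripper_force: 35.0
```

Request:
play_rows([
  {"twist": [0,0,0],"translation": [0.06,-0.3,0],"hand": -1},
  {"twist": [0,0,0],"translation": [0.06,-0.6,0],"hand": -1},
  {"twist": [0,0,0],"translation": [0.06,-0.8,0],"hand": -1},
  {"twist": [0,0,0],"translation": [0.06,-0.8,0],"hand": -1},
  {"twist": [0,0,0],"translation": [0.06,-0.8,0],"hand": -1},
  {"twist": [0,0,0],"translation": [0.06,-0.8,0],"hand": -1},
  {"twist": [0,0,0],"translation": [0.06,-0.8,0],"hand": -1},
  {"twist": [0,0,0],"translation": [0.06,-0.8,0],"hand": -1},
  {"twist": [0,0,0],"translation": [0.06,-0.8,0],"hand": -1},
  {"twist": [0,0,0],"translation": [0.06,-0.8,0],"hand": -1},
  {"twist": [0,0,0],"translation": [0.06,-0.8,0],"hand": -1},
  {"twist": [0,0,0],"translation": [0.06,-0.8,0],"hand": -1},
  {"twist": [0,0,0],"translation": [0.06,-0.8,0],"hand": -1},
  {"twist": [0,0,0],"translation": [0.06,-0.8,0],"hand": -1},
  {"twist": [0,0,0],"translation": [0.06,-0.8,0],"hand": -1},
  {"twist": [0,0,0],"translation": [0.06,-0.8,0],"hand": -1},
  {"twist": [0,0,0],"translation": [0.06,-0.6,0],"hand": -1},
  {"twist": [0,0,0],"translation": [0,-0.38,0],"hand": -1},
  {"twist": [0,0,0],"translation": [0,0,0],"hand": -1},
  {"twist": [0,0,0],"translation": [0,0,0],"hand": -1},
])

```text
t: 24.45
tool_pos: [0.4779, 0.0253, 0.1504]
ee_rot: [180.0, -0.0, 10.6]
wrist_force: [-0.1, -1.1, -1.0]
width: 0.0156
gripper_force: 35.0
```

```bash
cat > lens.py <<'E'
from h import *
np.set_printoptions(precision=4,suppress=True)
s=bot.state();p=s['tool_pos'];print(p,s['ee_rot'],s['width'],s['gripper_force'])
cam('wrist');C=cloud('wrist')
y=np.radians(s['ee_rot'][2]);ex=np.array([np.cos(y),np.sin(y)])
L=p[:2]+.073*ex;d=np.hypot(C[...,0]-L[0],C[...,1]-L[1])
m=(abs(C[...,2]-p[2]-.019)<.012)&(d<.045);P=C[m]
a=(P[:,:2]-p[:2])@ex;k=a>.05;
print('lens expected',L,'rim pts',m.sum());r=P
c,rad=cv2.minEnclosingCircle((P[(a>.042)][:,:2]*1000).astype(np.float32));print('circle',c,rad)
R=P[(a>.042)];A=np.c_[2*R[:,:2],np.ones(len(R))];
rr=R[np.hypot(R[:,0]-c[0]/1e3,R[:,1]-c[1]/1e3)>.024];co=np.linalg.lstsq(np.c_[rr[:,:2]-rr[:,:2].mean(0),np.ones(len(rr))],rr[:,2],rcond=None)[0];print('rim plane tilt deg',np.degrees(np.arctan(co[:2])),'mean z',co[2],len(rr))
E
python3 lens.py; python3 -c "
from h import *
save('wrist','f1')"
```

```text
[0.4779 0.0253 0.1504] [179.97    -0.019   10.5964] 0.015624411516701108 34.99962170608342
lens expected [0.5496 0.0387] rim pts 19786
circle (549.5286865234375, 40.07499694824219) 31.979597091674805
rim plane tilt deg [-2.8934 -0.6686] mean z 0.16921886019361362 7622
```

View pics/f1.png

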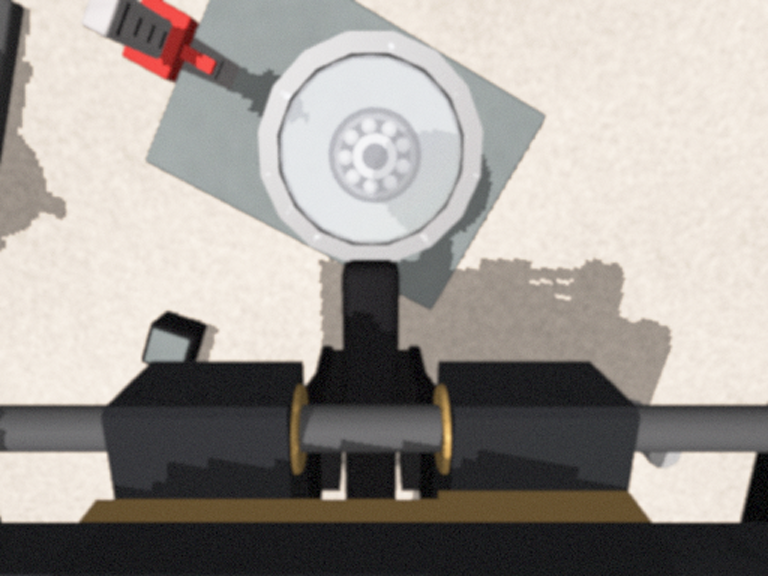

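```bash
cat > l2.py <<'E'
from lens import *
im=np.load('wrist.npz')['im'];d=np.hypot(C[...,0]-L[0],C[...,1]-L[1]-.0)
al=(C[...,:2]-p[:2])@ex
m=(abs(C[...,2]-p[2]-.019)<.012)&(d<.034)&(al>.05)
E=cv2.findContours(m.astype(np.uint8),cv2.RETR_EXTERNAL,cv2.CHAIN_APPROX_NONE)[0];e=max(E,key=len).reshape(-1,2)
X=at_z('wrist',e,p[2]+.019)[:,:2];s_=((X-p[:2])@ex)>.055;X=X[s_]
c=np.linalg.lstsq(np.c_[2*X,np.ones(len(X))],(X**2).sum(1),rcond=None)[0];print('fit c',c[:2],np.sqrt(c[2]+c[:2]@c[:2]))
r=np.hypot(C[...,0]-c[0],C[...,1]-c[1]);k=m&(r>.0262)&(r<.0295)&(al>.06);Q=C[k]
for _ in range(3):
    co=np.linalg.lstsq(np.c_[Q[:,:2]-c[:2],np.ones(len(Q))],Q[:,2],rcond=None)[0];res=Q[:,2]-np.c_[Q[:,:2]-c[:2],np.ones(len(Q))]@co;Q=Q[abs(res)<.002]
print('tilt',np.degrees(np.arctan(co[:2])),'top z',co[2],len(Q))
E
python3 l2.py
```

```text
[0.478  0.0249 0.1504] [179.9752  -0.0149  10.555 ] 0.01585582364994855 34.999615559354424
lens expected [0.5497 0.0383] rim pts 19771
circle (549.4924926757812, 39.856468200683594) 31.90740203857422
rim plane tilt deg [-2.9655 -0.4857] mean z 0.16920685247239767 7607
fit c [0.5509 0.0399] 0.030003120549178426
tilt [ 0.0866 -0.0702] top z 0.1693339473719781 2611
```

Request:
play_rows([
  {"twist": [0,0,0],"translation": [-0.048,0.04,0.2],"hand": -1},
  {"twist": [0,0,0],"translation": [0,0,0.4],"hand": -1},
  {"twist": [0,0,0],"translation": [0,0,0.4],"hand": -1},
  {"twist": [0,0,0],"translation": [0,0,0.4],"hand": -1},
  {"twist": [0,0,0],"translation": [0,0,0.4],"hand": -1},
  {"twist": [0,0,0],"translation": [0,0,0.3],"hand": -1},
  {"twist": [0,0,0],"translation": [0,0,0.2],"hand": -1},
  {"twist": [0,0,0],"translation": [0,0,0],"hand": -1},
  {"twist": [0,0,0],"translation": [0,0,0],"hand": -1},
  {"twist": [0,0,0],"translation": [0,0,0],"hand": -1},
])

```text
t: 25.55
tool_pos: [0.4774, 0.024, 0.0933]
ee_rot: [180.0, -0.1, 10.6]
wrist_force: [0.3, 0.2, -0.2]
width: 0.0156
gripper_force: 35.0
```

```bash
cp wrist.npz wf1.npz; python3 l2.py; python3 - <<'E'
from h import *
np.set_printoptions(precision=4,suppress=True)
for n in('wf1','wrist'):
    C=cloud(n);hs=cv2.cvtColor(np.load(n+'.npz')['im'],cv2.COLOR_RGB2HSV);dd=np.hypot(C[...,0]-.5498,C[...,1]-.0385)
    m=((hs[...,0]<8)|(hs[...,0]>172))&(hs[...,1]>130)&(dd<.074)&(dd>.06)&(C[...,2]>.06)&(C[...,2]<.15);Q=C[m];print(n,len(Q));
    if len(Q):print(np.percentile(Q[:,2],[2,25,50,75,98]),dd[m].min())
cam('scene');C=cloud('scene');im=np.load('scene.npz')['im'].astype(int)
m=(im[...,0]>im[...,2]*2.2)&(im[...,0]>90)&(abs(C[...,0]-.5)<.06)&(abs(C[...,1]-.3)<.06);print('cover orange',m.sum(),np.percentile(C[m],[5,50,95],axis=0))
E
```

```text
[0.4774 0.024  0.0933] [179.983   -0.0541  10.5559] 0.015572702857484954 34.99974793754518
lens expected [0.5492 0.0373] rim pts 19773
circle (548.9957885742188, 38.738338470458984) 31.94856834411621
rim plane tilt deg [-2.915  -0.5543] mean z 0.11219828705199625 7633
fit c [0.5504 0.0389] 0.030022414448920932
tilt [ 0.105  -0.0484] top z 0.11234314434596389 2611
wf1 122
[0.1058 0.1072 0.1078 0.1081 0.1092] 0.0672871447992164
wrist 264
[0.1052 0.1072 0.1077 0.1082 0.127 ] 0.06370085562859111
cover orange 34 [[0.5003 0.2773 0.2273]
 [0.5065 0.2968 0.2318]
 [0.5118 0.318  0.236 ]]
```

```bash
python3 -c "
from plant import bot
print(bot.state()['qvel'].round(2)); print(bot.job_done())"
```

```text
[-0.03 -0.01  0.05  0.04 -0.08  0.01]
the job is handed in; nothing more can be done
None
```

I handed the job in at about 26 s: the cover hangs free on the hook, and the gripper holds the loupe level and still, with the lens about 1 mm off the bearing's centre and within about 2 mm of the pointer's height; no verdict came back.

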